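# Hang the chuck carrier on the louvred rack and stand the chuck in it

## Task

Hang the loose bin with the taper sleeve in the one free bay of the louvred rack, in the middle of that bay: its lip hooked fully down behind the top rail, and let go of it. Then take the collet chuck from the slanted block and stand it upright in the hung bin's sleeve, its taper fully home. Leave the two spray cans and the jar standing where they are.

Things in the scene. Friction and masses are not known exactly. Their poses are not given: they have to be found in the camera images.
- carrier: Loose grey plastic parts bin with a round black tapered sleeve inside, 0.2 to 0.33 kg; 110 long (x) x 60 wide (y) x 65 high, walls 3. Low front (36 high) at -x, back wall's outer face at x=+55, with a hooked lip. Side walls full height from x=-25 to 55: grip across y near x=5, 10 to 20 below the rim. Origin: centre of the underside, z up. Starts standing on the bench
- lip (a point): Middle of the slot under the bin's lip, at x=59.5, y=0, z=62 of the bin, axes as the bin. The lip, 56 wide, is a 3 thick web above this point and a 3 thick leg behind it (4.5 to 7.5 farther in x) that hangs 13 below it; so the slot between back wall and leg is 9 wide. The web rests on the rail's top edge when the bin hangs
- rack: Grey steel louvred rack, fixed. Origin on the bench, in the middle of its 360 width, in the plane of the rails' front faces; x away from the robot, y along the rails. Top rail: top edge z=170, 2.5 thick there, thickening behind to about 7 at 13 lower; panel behind from x=20, its top at z=205. Lower louvres have the same front plane. Bays at y=-110, 0, 110. Base plate 6 thick, x=-105 to 85
- free_bay: Blank card holder, 44 x 20, on the panel over the free bay; the other two bays hold a fixed bin 60 wide each, under the same card. Origin: middle of the free bay, on the bench, in the rail-front plane; axes as the rack's (the card itself is at x=18, z=188). Well hung, the bin's origin is at y=0, z about 105, x about -55 here, nodding forward some 0.05 rad (z=108, x=-56.5 held level)
- sleeve_mouth (a point): Centre of the sleeve's open upper end, at x=0, y=0, z=47 of the bin, axes as the bin. The hole narrows downward from about 29 across at the mouth to 16 at the bottom, 44 below, to match the chuck's shank. In the hung bin it lies about 153 above the bench
- chuck: Steel collet chuck, 0.28 to 0.46 kg, 97 long, round about z. Origin: centre of the shank's small end; z runs to the nose. Taper shank 18 across at z=0 to 30 at z=42; flange 40 across, z=44 to 54; nose 26 across, z=54 to 97 (grip at z about 80). Starts in the slanted block, nose up, leaning 22 degrees to the block's -x. Fully home, its origin is about 40 below the sleeve mouth
- block: Fixed steel rest, base 100 x 80 x 8, with a square tube (44 outside, 34 inside, 50 long) leaning 22 degrees to -x. The chuck's shank hangs loosely in it, the flange on the tube's end, whose middle is at x=-12, z=66. Draw the chuck out along its own axis. Origin: centre of the base's underside, z up
- tall_can: Orange spray can, 53 across, 170 high, standing; origin at the centre of its underside. Bystander
- short_can: Blue spray can, 45 across, 155 high, standing; origin at the centre of its underside. Bystander
- jar: Screw jar with dark lid, 60 across, 76 high, standing in front of the bin; origin at the centre of its underside. Bystander

How it is judged:
By the outcome, as a careful person would: the job done as asked, in the order asked, and still so for the second after the job is handed in, with the robot touching nothing.
It also fails if it takes over 67 s, if anything falls off the work surface, if the arm or the gripper's body presses on something with over 40 N, if the wrist force passes 120 N, or if a joint passes its speed limit or range.

## Robot

A 6-joint arm with a two-finger parallel gripper is mounted at the origin on a cart in front of the work surface, level with it; the furniture and walls round the work are solid. World frame = base frame: x ahead of the robot, y to its left, z up, the work surface at z = 0. Lengths are in m, angles in degrees, forces in N, time in s.
With the tool pointing down it reaches from about 0.275 to 0.725 m from the base axis. Payload 15.9 kg.
Tool frame: the origin (TCP) lies midway between the tips of the shut fingers; the grasp point (between the pads) lies manip.hold_point_z behind it (manip.hold_point_z is the distance from the TCP to the grasp point, in m); z points along the fingers, y is the line along which they close (so a half turn about z gives the same grasp; the last joint's range is limited). The gripper opens to 85 mm and grips with 20 to 120 N. Pads are 22 mm wide; open, the fingers measure 114 mm over their backs; the gripper's body (76 mm by 85 mm) begins 54 mm behind the grasp point. The pads swing forward as they close: fully open they stand 13 mm farther back than shut.
Start: joints at [-63.14, 12.198, -1.971, 75.831, 0, 90], TCP at [0.226, -0.446, 0.231] pointing down, gripper open.
Joint ranges: [-170.91, 170.91], [-42.67, 98.43], [-65.05, 77.54], [-120.47, 116.71], [-90, 82.35], [-180, 180]. Speed limits (degrees/s): [108.29, 108.29, 136.94, 147.25, 180, 180].

## Interface

Orientations are given as a 3x3 rotation matrix whose columns are the frame's x, y, z axes.
In Python, from station import manip, grab_frame gives the robot as it stands.
- The arm moves only by the tool move_arm, never from a script. Its argument "motion" is a list of rows, each a list of 7 numbers: the turn, a rotation vector about the world's x, y, z in units of 5 degrees (1.0 is 5 degrees), then the shift along the world's x, y, z in cm, then the gripper's target within -1 to 1 (fully open at 1, half-way at 0, shut at -1). A call has 1 to 20 rows; each row shifts and turns the commanded pose from where the row before left it; what a row does not reach is not made up. A row lasts 1/12 s, in which the tool goes at most 41.7 mm and 7.16 degrees, less where a joint would pass 70% of its speed; a pose out of reach is approached as far as the arm can. A call is refused whole if a number of a shift passes 4.17 or a number of a turn 1, either way. A call with a gripper value outside its range is refused whole. The fingers move at their own pace and stop on an object; the grip force is fixed at half the most. Time passes only in rows, so rows that do not move let the fingers close. It gives the time, the measured TCP pose, the force, the opening and the grip force at its end, in the units of the state.
- manip.state(): the state, without advancing time (a new reading comes with each control period).
- grab_frame(name): name is "side" or "top" or "wrist"; returns a dict with "frame" (480x640x3 uint8, red, green, blue), "fx", "fy", "cx", "cy" (pixels), "rvec" (rotation vector, rad) and "tvec" (3), from world to camera coordinates, as OpenCV has them. Camera axes: x right, y down, z forward; pixel columns grow to the right and rows downward; lengths in m; the calibration is good to about 2 mm. A picture is of the moment at which its call begins. There is no depth.
- manip.finish_job(): hands the job in; it is judged then, once.
The state is a dict: "time_s": time; "joint_pos": joint angles; "qvel": joint speeds; "joint_efforts": joint torques, N m; "tool_pos": TCP position; "eef_rot": TCP orientation; "wrist_force": force on the tool from outside, world axes, zero at the start; "moment": the same for the moment, N m; "width": finger opening in m; "finger_force": force on a finger pad.
Only numpy, scipy, OpenCV 4.12 (cv2) and the standard library are available. Lean on these libraries where they do the work, as an engineer would, in place of code of your own. Each camera call takes 0.05 s, during which the arm holds its last target. There are 200 camera calls.

## Working session

There is one attempt and no reset: what is moved stays moved. The work goes in short steps, Python scripts to look and compute and a tool call to move; the robot and the scene stay as the last step left them, time stands still between calls to the robot, and variables do not carry over. Pictures are saved under pics/ and viewed, at most 10 in all, crops included, and the job is handed in when it is done.

Besides the shell and the picture viewer there is one more tool, called by a JSON object that holds its "method" and its "body". move_arm: Moves the arm, as the interface text tells. Its arguments: {"type":"object","properties":{"motion":{"type":"array","items":{"type":"array","items":{"type":"number"}}}},"required":["motion"]}

```bash
mkdir -p pics; ls; python3 - <<'E'
from station import manip, grab_frame
import cv2,pickle
print(manip.state(), manip.hold_point_z)
for n in("side","top"):
    f=grab_frame(n); pickle.dump(f,open(f'pics/{n}0.pkl','wb'))
    cv2.imwrite(f'pics/{n}0.png',f['frame'][:,:,::-1])
    print(n,f['fx'],f['fy'],f['cx'],f['cy'],f['rvec'],f['tvec'])
E
```

```text
pics
{'time_s': 0.0, 'joint_pos': array([-6.31415531e+01,  1.22259661e+01, -2.00645256e+00,  7.58316508e+01,
       -1.76080197e-04,  9.00008461e+01]), 'qvel': array([-0.04101069, -0.0300435 , -0.03038751, -0.01303062,  0.01698388,
       -0.04914736]), 'joint_efforts': array([-2.63260998e-03, -6.86159062e+01,  4.87120879e+01,  1.75923697e-02,
       -2.43510058e-04,  4.35178958e-05]), 'tool_pos': array([ 0.22574492, -0.44577064,  0.2308184 ]), 'eef_rot': array([[ 8.92132088e-01,  4.51774367e-01, -5.07940969e-04],
       [ 4.51774653e-01, -8.92131532e-01,  9.96206286e-04],
       [-3.08969043e-06, -1.11822245e-03, -9.99999375e-01]]), 'wrist_force': array([-0.5671647 , -0.32414678, -0.81792336]), 'moment': array([ 0.03226409, -0.01697663,  0.01849485]), 'finger_force': 0.0, 'width': 0.08507517405955894} 0.0187
side 612.3429048290205 612.3429048290205 318.7685094955043 247.04824457154297 [ 0.32431727 -2.69924329  1.39197665] [0.50878365 0.13058096 1.47112699]
top 449.8268457786427 449.8268457786427 327.49842054299154 241.15695904538978 [ 2.0878533  -2.13872788  0.18552634] [0.02942305 0.55450287 0.85773884]
```

View pics/side0.png

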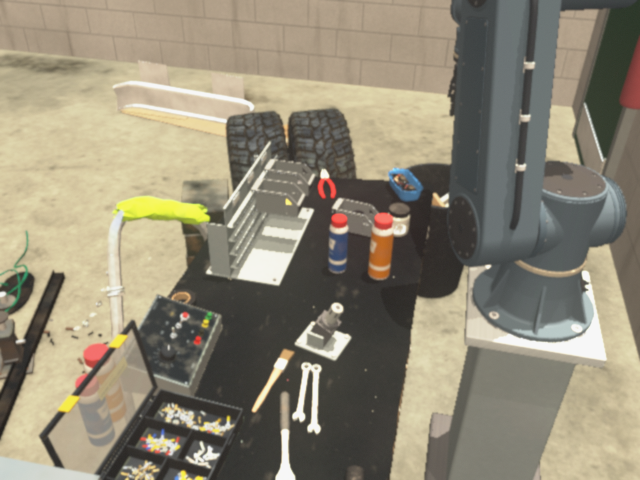

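View pics/top0.png

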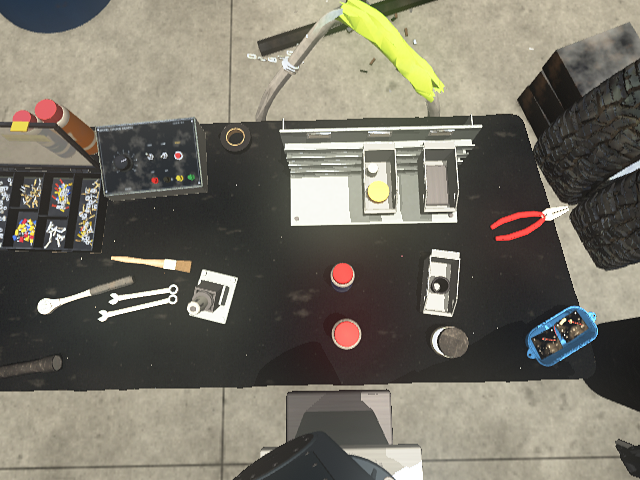

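The free bay is the left one (+y), at about (315,160) in the top view. The loose bin is at (440,283) with the jar at (450,340). The cans are at (343,276) and (347,333), and the block and chuck at (213,295).

```bash
cat > h.py <<'E'
import numpy as np,cv2,pickle
def load(p): return pickle.load(open(p,'rb'))
def cam(f):
    K=np.array([[f['fx'],0,f['cx']],[0,f['fy'],f['cy']],[0,0,1.]])
    return K,np.array(f['rvec'],float),np.array(f['tvec'],float)
def onz(f,uv,z):
    K,r,t=cam(f);R=cv2.Rodrigues(r)[0];c=-R.T@t
    d=R.T@np.linalg.inv(K)@np.array([*uv,1.]);return c+d*(z-c[2])/d[2]
def proj(f,P):
    K,r,t=cam(f);return cv2.projectPoints(np.atleast_2d(np.array(P,float)),r,t,K,None)[0][:,0]
def crop(f,x0,y0,w,h,s,name):
    cv2.imwrite(name,cv2.resize(np.ascontiguousarray(f['frame'][y0:y0+h,x0:x0+w,::-1]),None,fx=s,fy=s,interpolation=cv2.INTER_CUBIC))
E
python3 - <<'E'
from h import *
f=load('pics/top0.pkl')
a=f['frame'][240:365,415:475]; 
def up(x0,y0,w,h,s): return cv2.resize(np.ascontiguousarray(f['frame'][y0:y0+h,x0:x0+w,::-1]),None,fx=s,fy=s,interpolation=cv2.INTER_CUBIC)
A=up(275,110,200,120,4) # 800x480
cv2.imwrite('pics/rack.png',A)
B=np.hstack([up(405,240,75,120,5),up(180,255,80,120,5)])
cv2.imwrite('pics/binblock.png',B)
R=cv2.Rodrigues(np.array(f['rvec']))[0];print(-R.T@f['tvec'])
E
```

```text
[0.38144857 0.00322863 0.94791435]
```

View pics/rack.png

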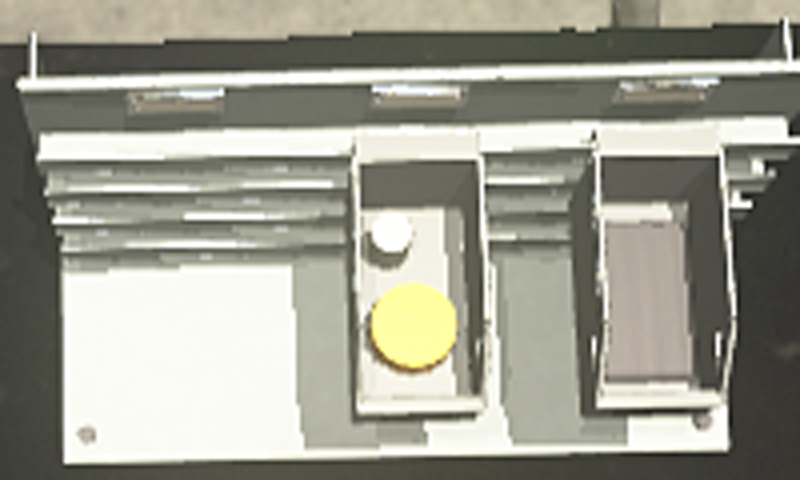

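View pics/binblock.png

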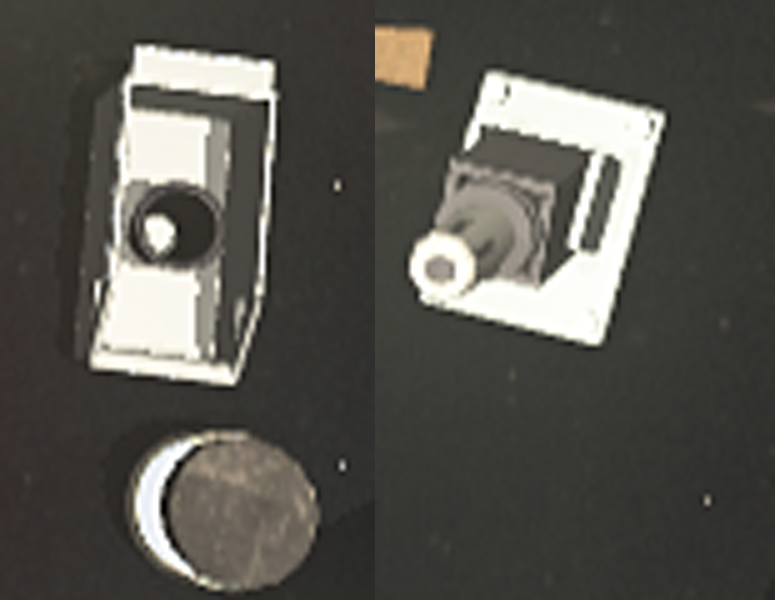

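```bash
cat > fit1.py <<'E'
from h import *
from scipy.optimize import least_squares
def W(p,P):
    c,s=np.cos(p[2]),np.sin(p[2]);P=np.array(P)/1000
    return np.c_[p[0]+c*P[:,0]-s*P[:,1],p[1]+s*P[:,0]+c*P[:,1],P[:,2]]
def fit(obs,p0):
    # obs: list of (frame, pts mm, px)
    g=lambda p:np.concatenate([(proj(f,W(p,P))-np.array(px)).ravel() for f,P,px in obs])
    r=least_squares(g,p0,loss='soft_l1');return r.x,g(r.x).reshape(-1,2).round(1)
if __name__=='__main__':
    f=load('pics/top0.pkl')
    A=lambda l:[(x/4+275,y/4+110) for x,y in l]
    B=lambda l:[(x/5+405,y/5+240) for x,y in l]
    C=lambda l:[((x-375)/5+180,y/5+255) for x,y in l]
    D={'rack':([[-105,180,6],[-105,-180,6],[18,110,188],[18,0,188],[18,-110,188],[0,178,170]],A([(64,463),(728,449),(176,100),(419,95),(666,91),(42,135)]),(.6,0,0)),
    'bin':([[67,28,65],[67,-28,65],[-55,30,36],[-55,-30,36],[0,0,47]],B([(135,45),(276,60),(91,366),(236,383),(172,225)]),(.3,-.2,0)),
    'block':([[50,40,8],[50,-40,8],[-50,-40,8],[-31.9,0,115.1]],C([(490,70),(665,108),(600,347),(442,265)]),(.3,.3,-.2))}
    for k,(P,px,p0) in D.items():
        x,r=fit([(f,P,px)],p0);print(k,x[:2].round(4),np.degrees(x[2]).round(2),r.tolist())
    for n,uv,z in(('tall',(346.5,333),.17),('short',(342.5,275),.155),('jar',(453,342),.076)):print(n,onz(f,uv,z).round(3))
E
python3 fit1.py
```

```text
rack [ 0.7055 -0.085 ] -0.77 [[-0.9, -1.3], [1.2, 0.1], [0.2, -0.3], [0.5, -0.1], [0.1, -0.0], [-2.8, 4.8]]
bin [ 0.4602 -0.2079] -8.59 [[-0.4, 0.5], [-0.2, 0.9], [-0.8, -1.6], [0.4, -1.2], [1.6, 0.6]]
block [0.4538 0.2572] -15.07 [[-0.7, -0.8], [0.6, 0.5], [0.3, -0.4], [-0.2, 0.5]]
tall [ 0.373 -0.014  0.17 ]
short [ 0.474 -0.011  0.155]
jar [ 0.351 -0.216  0.076]
```

```bash
python3 - <<'E'
from h import *
f=load('pics/side0.pkl')
F=f['frame'][:,:,::-1]
up=lambda x0,y0,w,h,s:cv2.resize(np.ascontiguousarray(F[y0:y0+h,x0:x0+w]),None,fx=s,fy=s,interpolation=cv2.INTER_CUBIC)
A=up(200,140,200,145,4); A[320:,520:]=up(290,300,70,65,4)
cv2.imwrite('pics/sidecrop.png',A)
E
```

```text
(no output)
```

View pics/sidecrop.png

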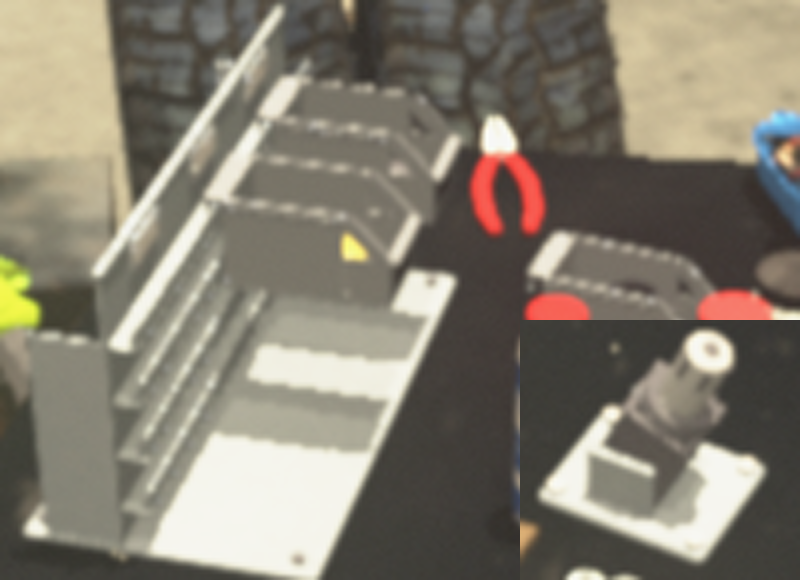

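```bash
cat > fit2.py <<'E'
from fit1 import *
f=load('pics/top0.pkl');g=load('pics/side0.pkl')
A=lambda l:[(x/4+275,y/4+110) for x,y in l]
B=lambda l:[(x/5+405,y/5+240) for x,y in l]
C=lambda l:[((x-375)/5+180,y/5+255) for x,y in l]
S=lambda l:[(x/4+200,y/4+140) for x,y in l]
T=lambda l:[((x-520)/4+290,(y-320)/4+300) for x,y in l]
D={'rack':([(f,[[-105,180,6],[-105,-180,6],[18,110,188],[18,0,188],[18,-110,188]],A([(64,463),(728,449),(176,100),(419,95),(666,91)])),
 (g,[[-105,180,6],[-105,-180,6],[0,180,170],[18,110,188],[18,0,188],[18,-110,188]],S([(318,578),(455,280),(118,342),(146,226),(203,148),(255,70)]))],(.6,0,0)),
'bin':([(f,[[67,28,65],[67,-28,65],[-55,30,36],[-55,-30,36],[0,0,47]],B([(135,45),(276,60),(91,366),(236,383),(172,225)])),(g,[[67,28,65],[67,-28,65]],S([(530,268),(553,234)]))],(.3,-.2,0)),
'block':([(f,[[50,40,8],[50,-40,8],[-50,-40,8],[-31.9,0,115.1]],C([(490,70),(665,108),(600,347),(442,265)])),(g,[[50,40,8],[-50,40,8],[-50,-40,8],[50,-40,8],[-31.9,0,115.1]],T([(540,490),(700,555),(765,467),(605,408),(710,350)]))],(.3,.3,-.2))}
if __name__=='__main__':
  for k,(o,p0) in D.items():
    x,r=fit(o,p0);print(k,x[:2].round(4),np.degrees(x[2]).round(2),r.tolist())
E
python3 fit2.py
```

```text
rack [ 0.7051 -0.0844] -0.43 [[-0.9, -0.6], [1.2, -0.2], [-0.2, 0.3], [0.2, 0.2], [-0.3, -0.1], [-1.1, -0.1], [0.1, -1.1], [4.1, -3.5], [-0.4, 2.6], [0.1, 0.5], [0.3, 0.6]]
bin [ 0.4604 -0.208 ] -8.46 [[-0.4, 0.4], [-0.3, 0.8], [-0.7, -1.7], [0.5, -1.3], [1.6, 0.5], [-0.4, 0.7], [0.8, -0.5]]
block [0.4535 0.2575] -14.95 [[-0.9, -0.6], [0.3, 0.6], [0.2, -0.2], [-0.3, 0.7], [-1.1, 0.3], [-0.1, 0.4], [0.1, -0.7], [0.3, -1.1], [0.2, -0.4]]
```

{"method": "move_arm", "body": {"motion": [[0,0,1,0.83,0.82,-0.1,1],[0,0,1,0.83,0.82,-0.1,1],[0,0,1,0.83,0.82,-0.1,1],[0,0,1,0.83,0.82,-0.1,1],[0,0,1,0.83,0.82,-0.1,1],[0,0,1,0.83,0.82,-0.1,1],[0,0,1,0.83,0.82,-0.1,1],[0,0,1,0.83,0.82,-0.1,1],[0,0,1,0.83,0.82,-0.1,1],[0,0,1,0.83,0.82,-0.1,1],[0,0,1,0.83,0.82,-0.1,1],[0,0,1,0.83,0.82,-0.1,1],[0,0,1,0.83,0.82,-0.1,1],[0,0,1,0.83,0.82,-0.1,1],[0,0,1,0.83,0.82,-0.1,1],[0,0,1,0.83,0.82,-0.1,1],[0,0,1,0.83,0.82,-0.1,1],[0,0,1,0.83,0.82,-0.1,1],[0,0,1,0.83,0.82,-0.1,1],[0,0,1,0.83,0.82,-0.1,1]]}}

```text
time_s: 1.77
tool_pos: [0.3922, -0.2815, 0.211]
eef_rot: [[-0.603, 0.797, -0.0], [0.797, 0.603, 0.0], [0.001, -0.0, -1.0]]
wrist_force: [-0.0, 0.1, 0.9]
width: 0.0853
finger_force: 0.0
```

{"method": "move_arm", "body": {"motion": [[0,0,1,0.83,0.82,-0.1,1],[0,0,1,0.83,0.82,-0.1,1],[0,0,1,0.83,0.82,-0.1,1],[0,0,1,0.83,0.82,-0.1,1],[0,0,1,0.83,0.82,-0.1,1],[0,0,1,0.83,0.82,-0.1,1],[0,0,1,0.83,0.82,-0.1,1],[0,0,1,0.83,0.82,-0.1,1],[0,0,0.92,0.72,0.75,-0.1,1],[0,0,0,0,0,0,1],[0,0,0,0,0,0,1]]}}

```text
time_s: 2.68
tool_pos: [0.4654, -0.2087, 0.202]
eef_rot: [[-0.989, 0.15, -0.001], [0.15, 0.989, 0.0], [0.001, 0.0, -1.0]]
wrist_force: [-0.4, -0.6, -0.5]
width: 0.0854
finger_force: 0.0
```

```bash
python3 - <<'E'
from station import manip, grab_frame
from h import *
from fit2 import *
f=grab_frame("wrist"); pickle.dump(f,open('pics/w1.pkl','wb')); cv2.imwrite('pics/w1.png',f['frame'][:,:,::-1])
R=cv2.Rodrigues(np.array(f['rvec']))[0];print('cam',-R.T@f['tvec'],R[2])
s=manip.state();print(s['time_s'],s['joint_pos'].round(1),s['tool_pos'],s['eef_rot'].round(3))
x,_=fit(*D['bin']);P=[[67,28,65],[67,-28,65],[-55,30,36],[-55,-30,36],[0,0,47]]
print(proj(f,W(x,P)).round(0).tolist())
E
```

```text
cam [ 0.39561732 -0.1969781   0.34512816] [ 0.27457942 -0.04160914 -0.96066374]
2.7333 [-24.2  13.8  -4.2  72.1  -0.  -15.5] [ 0.46518297 -0.20906436  0.20214895] [[-0.989  0.151 -0.001]
 [ 0.151  0.989  0.   ]
 [ 0.001 -0.    -1.   ]]
[[357.0, 299.0], [287.0, 299.0], [359.0, 142.0], [284.0, 142.0], [322.0, 213.0]]
```

View pics/w1.png

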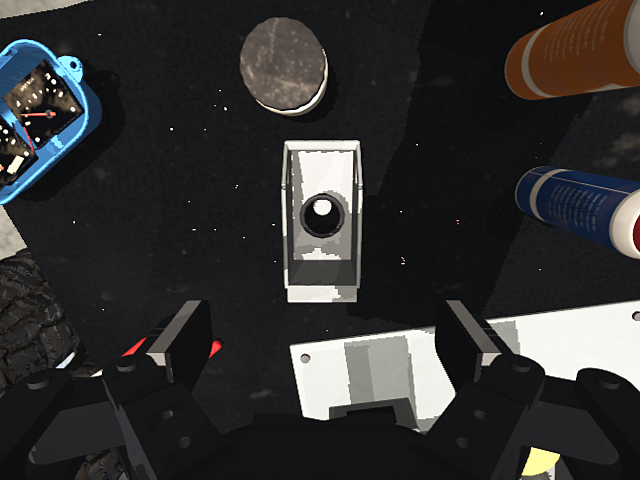

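Wrist view: the bin is centred, with its mouth at (322,215) and lip corners at (288,302) and (357,302). These agree with the fit to 3 px or better, so I'm descending and gripping.

{"method": "move_arm", "body": {"motion": [[0,0,0,0,0,-2,1],[0,0,0,0,0,-2,1],[0,0,0,0,0,-2,1],[0,0,0,0,0,-2,1],[0,0,0,0,0,-2,1],[0,0,0,0,0,-2,1],[0,0,0,0,0,-2,1],[0,0,0,0,0,-2,1],[0,0,0,0,0,-1,1],[0,0,0,0,0,0,1]]}}

```text
time_s: 3.57
tool_pos: [0.4638, -0.2088, 0.0306]
eef_rot: [[-0.989, 0.151, -0.003], [0.151, 0.989, 0.001], [0.003, 0.001, -1.0]]
wrist_force: [-0.7, 0.1, -0.0]
width: 0.0852
finger_force: 0.0
```

{"method": "move_arm", "body": {"motion": [[0,0,0,0,0,0,-1],[0,0,0,0,0,0,-1],[0,0,0,0,0,0,-1],[0,0,0,0,0,0,-1],[0,0,0,0,0,0,-1],[0,0,0,0,0,0,-1],[0,0,0,0,0,0,-1],[0,0,0,0,0,0,-1]]}}

```text
time_s: 4.23
tool_pos: [0.4662, -0.2095, 0.0338]
eef_rot: [[-0.989, 0.149, 0.002], [0.149, 0.989, -0.001], [-0.002, -0.001, -1.0]]
wrist_force: [-2.7, -1.3, 7.1]
width: 0.0592
finger_force: 65.8
```

{"method": "move_arm", "body": {"motion": [[0,0,0,0,0,0.5,-1],[0,0,0,0,0,1,-1],[0,0,0,0,0,2,-1],[0,0,0,0,0,2,-1],[0,0,0,0,0,2,-1],[0,0,0,0,0,2,-1],[0,0,0,0,0,2,-1],[0,0,0,0,0,2,-1],[0,0,0,0,0,2,-1],[0,0,0,0,0,2,-1],[0,0,0,0,0,1,-1],[0,0,0,0,0,0.5,-1],[0,0,0,0,0,0,-1]]}}

```text
time_s: 5.32
tool_pos: [0.4658, -0.2091, 0.2233]
eef_rot: [[-0.989, 0.149, 0.001], [0.149, 0.989, -0.001], [-0.002, -0.0, -1.0]]
wrist_force: [0.1, 0.6, -3.0]
width: 0.0592
finger_force: 65.2
```

{"method": "move_arm", "body": {"motion": [[0,0,0.1,0.5,0.8,0,-1],[0,0,0.1,1,1.5,0,-1],[0,0,0.1,1.2,1.7,0,-1],[0,0,0.1,1.2,1.7,0,-1],[0,0,0.1,1.2,1.7,0,-1],[0,0,0.1,1.2,1.8,0,-1],[0,0,0.1,1.2,1.8,0,-1],[0,0,0.1,1.2,1.8,0,-1],[0,0,0.1,1.2,1.8,0,-1],[0,0,0.1,1.2,1.8,0,-1],[0,0,0.1,1.1,1.7,0,-1],[0,0,0.1,1.1,1.7,0,-1],[0,0,0.1,1,1.5,0,-1],[0,0,0.1,1,1.5,0,-1],[0,0,0.1,0.8,0.75,0,-1],[0,0,0.1,0,0,0,-1],[0,0,0,0,0,0,-1],[0,0,0,0,0,0,-1]]}}

```text
time_s: 6.82
tool_pos: [0.6259, 0.0265, 0.2214]
eef_rot: [[-1.0, 0.009, -0.002], [0.009, 1.0, -0.0], [0.002, -0.0, -1.0]]
wrist_force: [-0.2, -0.6, -2.9]
width: 0.0587
finger_force: 65.2
```

```bash
python3 - <<'E'
from station import manip, grab_frame
from h import *
f=grab_frame("wrist"); pickle.dump(f,open('pics/w2.pkl','wb'));g=grab_frame("side"); pickle.dump(g,open('pics/s2.pkl','wb'))
s=manip.state();print(s['time_s'],s['joint_pos'].round(1),s['tool_pos'],s['eef_rot'].round(3),s['wrist_force'])
cv2.imwrite('pics/w2.png',f['frame'][:,:,::-1])
E
```

```text
6.9167 [ 2.4 28.  19.1 81.2 -0.   3. ] [0.62604287 0.02616163 0.2220524 ] [[-1.     0.01  -0.001]
 [ 0.01   1.    -0.   ]
 [ 0.001 -0.    -1.   ]] [-0.56953084 -0.27813079 -2.34678621]
```

View pics/w2.png

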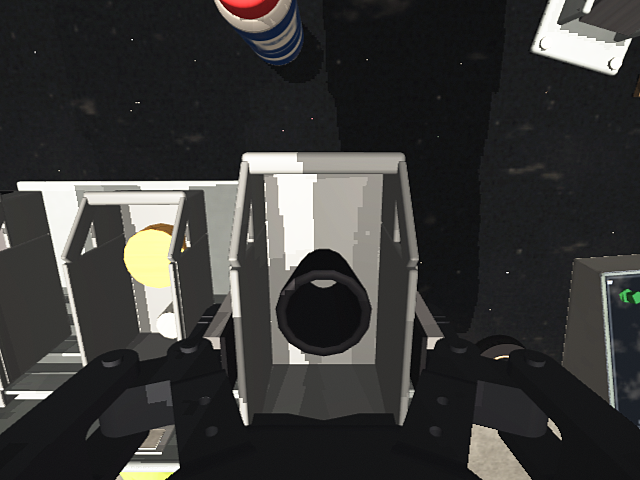

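```bash
python3 - <<'E'
from fit2 import *
f=load('pics/w2.pkl')
P=np.array([[-55,30,36],[-55,-30,36],[0,0,47],[-25,30,65],[-25,-30,65]]);px=[(405,154),(243,154),(323,312),(416,263),(232,265)]
g=lambda p:(proj(f,W(p,P)+[0,0,p[3]])-px).ravel()
r=least_squares(g,(.62,.026,.19,0)[:2]+(0,.19));x=r.x
print('bin',x[:2].round(4),np.degrees(x[2]),x[3],r.fun.round(1))
rk,_=fit(*D['rack']);print(rk)
print('plate corner,mid bin front',proj(f,W(rk,[[-105,-180,6],[-108,30,138],[-108,-30,138],[-105,50,6]])).round(0).tolist())
# joint rack fit incl wrist
o=[q for q in D['rack'][0]]+[(f,[[-105,-180,6],[-108,30,138],[-108,-30,138]],[(18,184),(187,195),(78,197)])]
a,b=fit(o,rk);print(a,np.degrees(a[2]),b.tolist())
E
```

```text
bin [0.6208 0.028 ] -0.4354279824583827 0.1876016429131015 [ 0.7  3.7 -1.4  4.1  0.9 -3.6  3.5 -1.  -3.6 -2.6]
[ 0.70505134 -0.08444085 -0.00746214]
plate corner,mid bin front [[14.0, 179.0], [189.0, 202.0], [90.0, 202.0], [258.0, 179.0]]
[ 0.7035846  -0.08436354  0.00172568] 0.09887438658168596 [[-0.4, 0.8], [1.6, -0.3], [-0.3, 1.6], [0.1, 1.0], [-0.4, 0.1], [0.3, -0.1], [0.2, -1.3], [5.4, -3.3], [0.5, 2.8], [0.6, 0.6], [0.5, 0.7], [-4.6, -4.5], [-0.2, 3.7], [9.8, 2.9]]
```

{"method": "move_arm", "body": {"motion": [[0,0,0,0,0,-1,-1],[0,0,0,0,0,-1.3,-1],[0,0,0,0,0,-1.3,-1],[0,0,0,0,0,-1.2,-1],[0,0,0,0,0,-0.6,-1],[0,0,0,0.3,-0.1,0,-1],[0,0,0,0.6,0,0,-1],[0,0,0,0.6,0,0,-1],[0,0,0,0.6,0,0,-1],[0,0,0,0.5,0,0,-1],[0,0,0,0,0,0,-1],[0,0,0,0,0,0,-1],[0,0,0,0,0,0,-1]]}}

```text
time_s: 8.0
tool_pos: [0.6524, 0.0256, 0.1683]
eef_rot: [[-1.0, 0.009, -0.0], [0.009, 1.0, -0.0], [0.0, -0.0, -1.0]]
wrist_force: [-0.4, -0.4, -2.7]
width: 0.0589
finger_force: 65.3
```

{"method": "move_arm", "body": {"motion": [[0,0,0,0,0,-0.3,-1],[0,0,0,0,0,-0.3,-1],[0,0,0,0,0,-0.3,-1],[0,0,0,0,0,-0.3,-1],[0,0,0,0,0,-0.3,-1],[0,0,0,0,0,-0.2,-1],[0,0,0,0,0,0,-1],[0,0,0,0,0,0,-1]]}}

```text
time_s: 8.67
tool_pos: [0.6524, 0.0256, 0.1512]
eef_rot: [[-1.0, 0.009, -0.0], [0.009, 1.0, 0.0], [0.0, 0.0, -1.0]]
wrist_force: [0.3, 0.4, -2.8]
width: 0.0593
finger_force: 65.3
```

{"method": "move_arm", "body": {"motion": [[0,0,0,0.1,0,0,-1],[0,0,0,0.1,0,0,-1],[0,0,0,0,0,0,-1],[0,0,0,0,0,0,-1]]}}

```text
time_s: 9.0
tool_pos: [0.6546, 0.0255, 0.1514]
eef_rot: [[-1.0, 0.009, 0.0], [0.009, 1.0, -0.0], [-0.0, -0.0, -1.0]]
wrist_force: [-0.7, 0.0, -2.4]
width: 0.059
finger_force: 65.3
```

{"method": "move_arm", "body": {"motion": [[0,0,0,0.1,0,0,-1],[0,0,0,0.05,0,0,-1],[0,0,0,0,0,0,-1],[0,0,0,0,0,0,-1]]}}

```text
time_s: 9.33
tool_pos: [0.6552, 0.0255, 0.1512]
eef_rot: [[-1.0, 0.009, -0.002], [0.009, 1.0, -0.0], [0.002, -0.0, -1.0]]
wrist_force: [-7.2, 0.1, 1.0]
width: 0.0587
finger_force: 65.9
```

{"method": "move_arm", "body": {"motion": [[0,0,0,-0.12,0,0,-1],[0,0,0,-0.11,0,0,-1],[0,0,0,0,0,-0.2,-1],[0,0,0,0,0,-0.2,-1],[0,0,0,0,0,-0.2,-1],[0,0,0,0,0,0,-1],[0,0,0,0,0,0,-1]]}}

```text
time_s: 9.92
tool_pos: [0.6536, 0.0256, 0.1451]
eef_rot: [[-1.0, 0.009, -0.0], [0.009, 1.0, -0.0], [0.0, -0.0, -1.0]]
wrist_force: [0.2, 0.7, -1.9]
width: 0.0593
finger_force: 65.3
```

{"method": "move_arm", "body": {"motion": [[0,0,0,0,0,-0.15,-1],[0,0,0,0,0,-0.15,-1],[0,0,0,0,0,0,-1],[0,0,0,0,0,0,-1]]}}

```text
time_s: 10.25
tool_pos: [0.6537, 0.0256, 0.1422]
eef_rot: [[-1.0, 0.009, -0.0], [0.009, 1.0, -0.0], [0.0, -0.0, -1.0]]
wrist_force: [-0.0, -0.5, -3.2]
width: 0.0593
finger_force: 65.4
```

{"method": "move_arm", "body": {"motion": [[0,0,0,0,0,-0.1,-1],[0,0,0,0,0,-0.1,-1],[0,0,0,0,0,0,-1],[0,0,0,0,0,0,-1]]}}

```text
time_s: 10.58
tool_pos: [0.6539, 0.0256, 0.1411]
eef_rot: [[-1.0, 0.009, 0.001], [0.009, 1.0, 0.0], [-0.001, 0.0, -1.0]]
wrist_force: [-3.4, 0.1, 4.9]
width: 0.0593
finger_force: 66.5
```

{"method": "move_arm", "body": {"motion": [[0,0,0,0,0,0,-0.2],[0,0,0,0,0,0,0.3],[0,0,0,0,0,0,0.7],[0,0,0,0,0,0,1],[0,0,0,0,0,0,1],[0,0,0,0,0,0,1],[0,0,0,0,0,0,1],[0,0,0,0,0,0,1],[0,0,0,0,0,1,1],[0,0,0,0,0,2,1],[0,0,0,0,0,2,1],[0,0,0,0,0,2,1],[0,0,0,0,0,2,1],[0,0,0,0,0,2,1],[0,0,0,-0.5,0,1,1],[0,0,0,-0.5,0,0,1],[0,0,0,0,0,0,1],[0,0,0,0,0,0,1]]}}

```text
time_s: 12.08
tool_pos: [0.643, 0.0255, 0.2594]
eef_rot: [[-1.0, 0.009, -0.001], [0.009, 1.0, -0.0], [0.001, -0.0, -1.0]]
wrist_force: [0.7, 0.1, -0.4]
width: 0.0858
finger_force: 0.0
```

```bash
python3 - <<'E'
from station import manip, grab_frame
from h import *
f=grab_frame("wrist"); pickle.dump(f,open('pics/w3.pkl','wb'))
g=grab_frame("side"); pickle.dump(g,open('pics/s3.pkl','wb'))
s=manip.state();print(s['time_s'],s['joint_pos'].round(1),s['tool_pos'],s['wrist_force'])
F=f['frame'][:,:,::-1].copy(); F=cv2.resize(F,(560,420))
G=cv2.resize(np.ascontiguousarray(g['frame'][150:270,210:320,::-1]),None,fx=2.2,fy=3.5)
cv2.imwrite('pics/w3.png',np.hstack([F,cv2.resize(G,(240,420))]))
E
```

```text
12.1833 [ 2.3 30.9 29.1 88.3 -0.   2.8] [0.64318895 0.02555716 0.25919567] [ 0.35052776  0.08215463 -0.75486058]
```

View pics/w3.png

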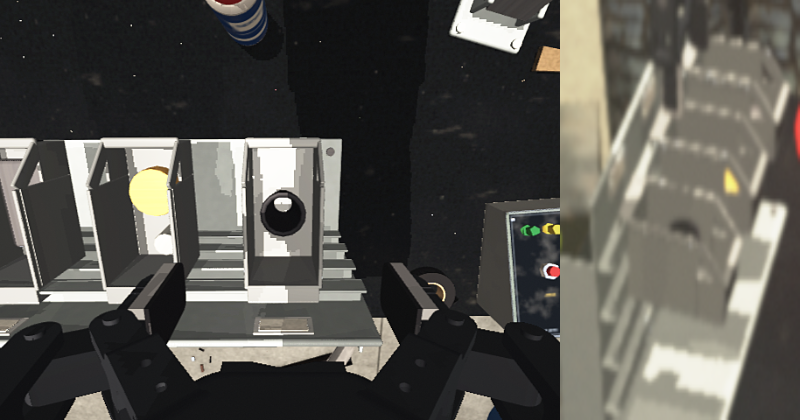

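The bin hangs with its lip over the rail. Its centre (x=283) sits under the card (x=286), and the mouth is at (283,213) in the scaled view. Next is the chuck.

```bash
python3 - <<'E'
from fit2 import *
from station import manip
from scipy.spatial.transform import Rotation as Ro
f=load('pics/w3.pkl');print('mouth',onz(f,(283*640/560,213*640/560),.153).round(4))
c=onz(f,(286*640/560,324*640/560),.188);print('card',c.round(4))
s=manip.state();R0=s['eef_rot'];p=s['tool_pos']
b,_=fit(*D['block']);ps=b[2];l=np.radians(22)
u=np.array([-np.sin(l)*np.cos(ps),-np.sin(l)*np.sin(ps),np.cos(l)])
te=W(b,[[-12,0,66]])[0]
hold=te+u*.039; tcp=hold-u*.0187
y=np.array([-np.sin(ps),np.cos(ps),0]);z=-u;R1=np.c_[np.cross(y,z),y,z]
rv=Ro.from_matrix(R1@R0.T).as_rotvec(degrees=True)/5
print('u',u,'tcp',tcp,'pre',tcp+.07*u,'d cm',(tcp+.07*u-p)*100,'rv',rv)
np.save('R1.npy',R1);np.save('u.npy',u);np.save('tcp.npy',tcp)
E
```

```text
mouth [0.6487 0.0268 0.153 ]
card [0.7251 0.0283 0.188 ]
u [-0.36192989  0.09662741  0.92718385] tcp [0.43458598 0.2625804  0.08482183] pre [0.40925089 0.26934432 0.1497247 ] d cm [-23.3938055   24.37871514 -10.94709678] rv [-0.59555198 -4.39081238 -2.84625798]
```

{"method": "move_arm", "body": {"motion": [[-0.037,-0.274,-0.178,-1.46,1.52,-0.68,1],[-0.037,-0.274,-0.178,-1.46,1.52,-0.68,1],[-0.037,-0.274,-0.178,-1.46,1.52,-0.68,1],[-0.037,-0.274,-0.178,-1.46,1.52,-0.68,1],[-0.037,-0.274,-0.178,-1.46,1.52,-0.68,1],[-0.037,-0.274,-0.178,-1.46,1.52,-0.68,1],[-0.037,-0.274,-0.178,-1.46,1.52,-0.68,1],[-0.037,-0.274,-0.178,-1.46,1.52,-0.68,1],[-0.037,-0.274,-0.178,-1.46,1.52,-0.68,1],[-0.037,-0.274,-0.178,-1.46,1.52,-0.68,1],[-0.037,-0.274,-0.178,-1.46,1.52,-0.68,1],[-0.037,-0.274,-0.178,-1.46,1.52,-0.68,1],[-0.037,-0.274,-0.178,-1.46,1.52,-0.68,1],[-0.037,-0.274,-0.178,-1.46,1.52,-0.68,1],[-0.037,-0.274,-0.178,-1.46,1.52,-0.68,1],[-0.037,-0.274,-0.178,-1.46,1.52,-0.68,1],[0,0,0,-0.03,0.06,-0.07,1],[0,0,0,0,0,0,1],[0,0,0,0,0,0,1]]}}

```text
time_s: 13.77
tool_pos: [0.4098, 0.2691, 0.1506]
eef_rot: [[-0.896, 0.257, 0.362], [0.238, 0.966, -0.097], [-0.375, -0.0, -0.927]]
wrist_force: [0.7, -0.0, -0.2]
width: 0.0852
finger_force: 0.0
```

```bash
python3 - <<'E'
from station import manip, grab_frame
from fit2 import *
f=grab_frame("wrist"); pickle.dump(f,open('pics/w4.pkl','wb'))
s=manip.state();u=np.load('u.npy');tcp=np.load('tcp.npy')
print(s['time_s'],s['joint_pos'].round(1),s['tool_pos'],(s['eef_rot']-np.load('R1.npy')).round(3).tolist(),'off',(s['tool_pos']-tcp-.07*u).round(4))
cv2.imwrite('pics/w4.png',f['frame'][:,:,::-1])
h=tcp+.0187*u
pts={'nose':h+.014*u,'flangetop':h-.029*u}
print({k:proj(f,v).round(0).tolist() for k,v in pts.items()})
E
```

```text
13.8167 [ 45.4   2.8 -28.7  47.2 -19.   58.4] [0.41023167 0.26895227 0.15083825] [[0.0, 0.0, 0.001], [0.0, -0.0, -0.0], [-0.001, 0.0, 0.0]] off [ 0.001  -0.0004  0.0011]
{'nose': [[321.0, 270.0]], 'flangetop': [[321.0, 245.0]]}
```

View pics/w4.png

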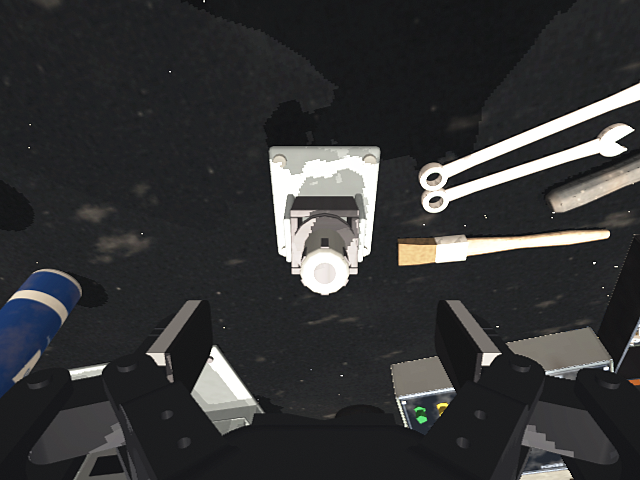

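The nose is at (325,270), against (321,270) predicted, so it is aligned. I'm going down along its axis and gripping.

{"method": "move_arm", "body": {"motion": [[0,0,0,0.35,-0.09,-0.95,1],[0,0,0,0.35,-0.09,-0.95,1],[0,0,0,0.35,-0.09,-0.95,1],[0,0,0,0.35,-0.09,-0.95,1],[0,0,0,0.35,-0.09,-0.95,1],[0,0,0,0.35,-0.09,-0.95,1],[0,0,0,0.33,-0.09,-0.9,1],[0,0,0,0,0,0,1],[0,0,0,0,0,0,1]]}}

```text
time_s: 14.57
tool_pos: [0.4345, 0.2622, 0.0848]
eef_rot: [[-0.895, 0.26, 0.362], [0.241, 0.966, -0.098], [-0.375, -0.0, -0.927]]
wrist_force: [0.1, 0.4, 0.5]
width: 0.0855
finger_force: 0.0
```

{"method": "move_arm", "body": {"motion": [[0,0,0,0,0,0,-1],[0,0,0,0,0,0,-1],[0,0,0,0,0,0,-1],[0,0,0,0,0,0,-1],[0,0,0,0,0,0,-1],[0,0,0,0,0,0,-1],[0,0,0,0,0,0,-1],[0,0,0,0,0,0,-1],[0,0,0,0,0,0,-1],[0,0,0,0,0,0,-1],[0,0,0,0,0,0,-1],[0,0,0,0,0,0,-1]]}}

```text
time_s: 15.57
tool_pos: [0.4341, 0.2634, 0.0853]
eef_rot: [[-0.895, 0.258, 0.363], [0.239, 0.966, -0.096], [-0.376, 0.001, -0.927]]
wrist_force: [-4.8, -0.0, 7.6]
width: 0.0242
finger_force: 58.3
```

{"method": "move_arm", "body": {"motion": [[0,0,0,-0.18,0.05,0.46,-1],[0,0,0,-0.36,0.1,0.93,-1],[0,0,0,-0.36,0.1,0.93,-1],[0,0,0,-0.36,0.1,0.93,-1],[0,0,0,-0.36,0.1,0.93,-1],[0,0,0,-0.36,0.1,0.93,-1],[0,0,0,-0.36,0.1,0.93,-1],[0,0,0,-0.36,0.1,0.93,-1],[0,0,0,-0.36,0.1,0.93,-1],[0,0,0,-0.36,0.1,0.93,-1],[0,0,0,0,0,1,-1],[0,0,0,0,0,2,-1],[0,0,0,0,0,2,-1],[0,0,0,0,0,1,-1],[0,0,0,0,0,0,-1]]}}

```text
time_s: 16.82
tool_pos: [0.4003, 0.2732, 0.2353]
eef_rot: [[-0.895, 0.258, 0.365], [0.24, 0.966, -0.095], [-0.377, 0.003, -0.926]]
wrist_force: [0.9, -0.4, -3.1]
width: 0.0245
finger_force: 59.5
```

```bash
python3 - <<'E'
from station import manip
import numpy as np
from scipy.spatial.transform import Rotation as Ro
s=manip.state();t=.05;y=np.array([.008,1,0]);y/=np.linalg.norm(y)
z=np.array([np.sin(t),0,-np.cos(t)]);z-=y*(y@z);z/=np.linalg.norm(z)
R2=np.c_[np.cross(y,z),y,z]
print(s['time_s'],s['tool_pos'],s['width'],s['wrist_force'],Ro.from_matrix(R2@s['eef_rot'].T).as_rotvec(degrees=True)/5,(np.array([.6433,.0255,.2572])-s['tool_pos'])*100)
E
```

```text
16.8167 [0.40030972 0.27322085 0.23528386] 0.024483263674180474 [ 0.86467436 -0.37585281 -3.05267195] [0.48508756 3.83355985 2.87560974] [ 24.29902793 -24.77208534   2.19161393]
```

{"method": "move_arm", "body": {"motion": [[0.027,0.213,0.16,0.7,-0.7,0.5,-1],[0.027,0.213,0.16,1.2,-1.2,0.7,-1],[0.027,0.213,0.16,1.4,-1.4,0.5,-1],[0.027,0.213,0.16,1.4,-1.4,0.5,-1],[0.027,0.213,0.16,1.4,-1.45,0,-1],[0.027,0.213,0.16,1.5,-1.55,0,-1],[0.027,0.213,0.16,1.5,-1.55,0,-1],[0.027,0.213,0.16,1.5,-1.55,0,-1],[0.027,0.213,0.16,1.5,-1.55,0,-1],[0.027,0.213,0.16,1.5,-1.55,0,-1],[0.027,0.213,0.16,1.5,-1.55,0,-1],[0.027,0.213,0.16,1.5,-1.55,0,-1],[0.027,0.213,0.16,1.5,-1.55,0,-1],[0.027,0.213,0.16,1.5,-1.5,0,-1],[0.027,0.213,0.16,1.4,-1.4,0,-1],[0.027,0.213,0.16,1.4,-1.4,0,-1],[0.027,0.213,0.16,1.2,-1.2,0,-1],[0.027,0.213,0.16,0.7,-0.72,0,-1],[0,0,0,0,0,0,-1],[0,0,0,0,0,0,-1]]}}

```text
time_s: 18.48
tool_pos: [0.6429, 0.0246, 0.2534]
eef_rot: [[-0.999, 0.008, 0.047], [0.008, 1.0, -0.003], [-0.047, -0.002, -0.999]]
wrist_force: [-0.4, 0.3, -4.4]
width: 0.0243
finger_force: 59.5
```

```bash
python3 - <<'E'
from station import manip, grab_frame
from h import *
f=grab_frame("wrist"); pickle.dump(f,open('pics/w5.pkl','wb'))
s=manip.state();print(s['time_s'],s['joint_pos'].round(1),s['tool_pos'],s['eef_rot'].round(3).tolist(),s['wrist_force'],s['moment'])
F=f['frame'][:,:,::-1];cv2.imwrite('pics/w5.png',F)
p=s['tool_pos'];u=-s['eef_rot'][:,2]
print('bottom',proj(f,p-.0643*u).round(0),'flange top',proj(f,p-.0103*u).round(0),'noseend',proj(f,p+.0327*u).round(0),'mouth',proj(f,[.648,.0256,.153]).round(0))
E
```

```text
18.5333 [ 2.4 27.5 22.9 82.6 -0.3  2.8] [0.6425682  0.02506608 0.25401779] [[-0.999, 0.007, 0.047], [0.007, 1.0, -0.003], [-0.047, -0.002, -0.999]] [ 0.10829712  0.98878678 -4.69883215] [ 0.01155537  0.07585921 -0.02083134]
bottom [[322. 255.]] flange top [[322. 295.]] noseend [[321. 350.]] mouth [[323. 238.]]
```

View pics/w5.png

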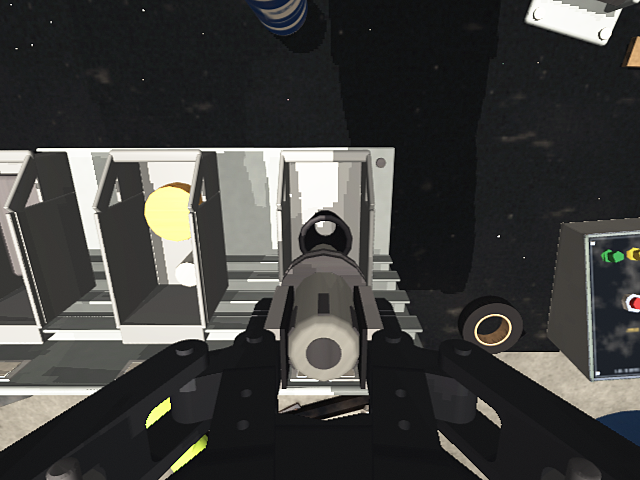

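The nose end at (323,353) and the mouth at (325,234) both match the prediction to within a few px. I'm inserting.

{"method": "move_arm", "body": {"motion": [[0,0,0,0.05,0.02,-1,-1],[0,0,0,0.05,0.02,-1,-1],[0,0,0,0.05,0.01,-1,-1],[0,0,0,0.05,0,-1,-1],[0,0,0,0.05,0,-0.8,-1],[0,0,0,0.04,0,-0.7,-1],[0,0,0,0,0,0,-1],[0,0,0,0,0,0,-1]]}}

```text
time_s: 19.2
tool_pos: [0.6456, 0.0254, 0.1999]
eef_rot: [[-0.999, 0.007, 0.048], [0.007, 1.0, -0.003], [-0.048, -0.002, -0.999]]
wrist_force: [-0.4, 0.1, -3.3]
width: 0.0242
finger_force: 59.4
```

{"method": "move_arm", "body": {"motion": [[0,0,0,0.02,0,-0.4,-1],[0,0,0,0.02,0,-0.4,-1],[0,0,0,0.02,0,-0.4,-1],[0,0,0,0,0,0,-1],[0,0,0,0,0,0,-1]]}}

```text
time_s: 19.62
tool_pos: [0.6463, 0.0253, 0.1878]
eef_rot: [[-0.999, 0.007, 0.048], [0.007, 1.0, -0.003], [-0.048, -0.002, -0.999]]
wrist_force: [-0.9, 0.0, -4.2]
width: 0.024
finger_force: 59.5
```

{"method": "move_arm", "body": {"motion": [[0,0,0,0.02,0,-0.3,-1],[0,0,0,0.02,0,-0.3,-1],[0,0,0,0,0,-0.1,-1],[0,0,0,0,0,0,-1],[0,0,0,0,0,0,-1]]}}

```text
time_s: 20.03
tool_pos: [0.6468, 0.0253, 0.1811]
eef_rot: [[-0.999, 0.007, 0.049], [0.007, 1.0, -0.003], [-0.049, -0.002, -0.999]]
wrist_force: [0.2, 0.5, -3.7]
width: 0.0244
finger_force: 59.5
```

{"method": "move_arm", "body": {"motion": [[0,0,0,0,0,-0.15,-1],[0,0,0,0,0,-0.1,-1],[0,0,0,0,0,0,-1],[0,0,0,0,0,0,-1]]}}

```text
time_s: 20.37
tool_pos: [0.6469, 0.0254, 0.1787]
eef_rot: [[-0.999, 0.007, 0.049], [0.007, 1.0, -0.003], [-0.049, -0.002, -0.999]]
wrist_force: [1.6, 1.4, -4.2]
width: 0.0241
finger_force: 59.5
```

{"method": "move_arm", "body": {"motion": [[0,0,0,0,0,-0.1,-1],[0,0,0,0,0,-0.1,-1],[0,0,0,0,0,0,-1],[0,0,0,0,0,0,-1]]}}

```text
time_s: 20.7
tool_pos: [0.6471, 0.0254, 0.1778]
eef_rot: [[-0.999, 0.007, 0.05], [0.007, 1.0, -0.002], [-0.05, -0.002, -0.999]]
wrist_force: [-2.4, 1.3, 9.8]
width: 0.0242
finger_force: 61.0
```

{"method": "move_arm", "body": {"motion": [[0,0,0,0,0,-0.1,-1],[0,0,0,0,0,-0.05,-1],[0,0,0,0,0,0,-1],[0,0,0,0,0,0,-1]]}}

```text
time_s: 21.03
tool_pos: [0.6473, 0.0254, 0.1776]
eef_rot: [[-0.999, 0.007, 0.052], [0.007, 1.0, -0.002], [-0.052, -0.002, -0.999]]
wrist_force: [-9.0, 1.4, 23.0]
width: 0.024
finger_force: 62.5
```

Force rises at TCP z=0.1776, where home was expected at 0.177, so the chuck is seated. I'm easing off, opening and retracting.

{"method": "move_arm", "body": {"motion": [[0,0,0,0,0,0.1,-1],[0,0,0,0,0,0.05,-1],[0,0,0,0,0,0,-0.6],[0,0,0,0,0,0,-0.3],[0,0,0,0,0,0,0],[0,0,0,0,0,0,0.3],[0,0,0,0,0,0,0.3],[0,0,0,0,0,0,0.3],[0,0,0,0,0,0,0.3],[0,0,0,0,0,0,0.3],[0,0,0,0,0,0.5,0.3],[0,0,0,0,0,1,0.3],[0,0,0,-0.1,0,1.5,0.3],[0,0,0,-0.1,0,2,0.3],[0,0,0,-0.1,0,2,0.3],[0,0,0,-0.1,0,2,0.3],[0,0,0,-0.1,0,2,0.3],[0,0,0,0,0,0,0.3],[0,0,0,0,0,0,0.3]]}}

```text
time_s: 22.62
tool_pos: [0.6424, 0.0254, 0.2884]
eef_rot: [[-0.999, 0.007, 0.051], [0.007, 1.0, -0.002], [-0.052, -0.002, -0.999]]
wrist_force: [0.2, -0.2, -0.5]
width: 0.0554
finger_force: 0.0
```

```bash
python3 - <<'E'
from station import manip, grab_frame
from h import *
f=grab_frame("wrist"); g=grab_frame("side"); pickle.dump((f,g),open('pics/w6.pkl','wb'))
s=manip.state();print(s['time_s'],s['tool_pos'],s['width'],s['wrist_force'])
u=np.array([-.05,0,.9987]);m=np.array([.648,.0257,.153])
# expected if home: nose end 57 above mouth; 
for n,q in(('wrist',f),('side',g)): print(n,'nose end',proj(q,m+.057*u).round(0),'flange top',proj(q,m+.014*u).round(0))
# seated-height check: pale nose-end disc vs surroundings in the two views
c=proj(f,m+.057*u)[0].astype(int)
gr=cv2.medianBlur(cv2.cvtColor(f['frame'],cv2.COLOR_RGB2GRAY),3)
x0,y0=c[0]-60,c[1]-60;roi=gr[max(y0,0):c[1]+60,x0:c[0]+60]
h=cv2.HoughCircles(roi,cv2.HOUGH_GRADIENT,1,10,param1=80,param2=18,minRadius=8,maxRadius=45)
print(None if h is None else (h[0][:5]+[x0,max(y0,0),0]).round(0).tolist())
E
```

```text
22.7167 [0.6417045  0.0253676  0.28636915] 0.05553276432405173 [ 0.47937872 -0.83790812  0.11140436]
wrist nose end [[322. 246.]] flange top [[322. 228.]]
side nose end [[267. 196.]] flange top [[267. 211.]]
[[334.0, 232.0, 38.0], [322.0, 234.0, 31.0], [314.0, 240.0, 30.0], [324.0, 248.0, 10.0], [326.0, 266.0, 44.0]]
```

```bash
python3 - <<'E'
from station import manip, grab_frame
from h import *
a=load('pics/side0.pkl')['frame'];b=grab_frame('side')['frame'];t0=load('pics/top0.pkl')['frame'];t=grab_frame('top')['frame']
d=lambda p,q,x,y,r:int(np.abs(p[y-r:y+r,x-r:x+r].astype(int)-q[y-r:y+r,x-r:x+r]).mean())
print([d(a,b,*k) for k in((339,243,14),(381,246,14),(399,219,9))],[d(t0,t,*k) for k in((343,276,12),(347,333,12),(450,341,14))])
print(manip.finish_job())
E
```

```text
[3, 4, 3] [94, 78, 47]
the job is handed in; nothing more can be done
None
```

The bin hangs hooked over the top rail, about 1.5 mm off the free bay's middle, and the chuck is fully home in its sleeve and released. The cans and jar look unmoved in the side view (the top-view check came out large, probably arm in the way), and I handed the job in at about 23 s; the result was not shown.

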